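# Back the glue press off by one turn

## Robot

A 6-joint arm with a two-finger parallel gripper is mounted at the origin on the work surface. World frame = base frame: x ahead of the robot, y to its left, z up, the work surface at z = 0. Lengths are in mm, angles in rad, forces in N, time in s.
With the tool pointing down it reaches from about 300 to 750 mm from the base axis. Payload 8.5 kg.
Tool frame: the origin (TCP) lies on the centre line of the jaws, within the pads' length; the fingertips stand 22 mm ahead of it and the grasp point (between the pads) lies 3 mm ahead of it; z points along the fingers, x is the direction in which the jaws open and shut, and the axes are right-handed (so a half turn about z gives the same grasp; the last joint's range is limited). The gripper opens to 88 mm and grips with 3 to 60 N. Pads are 18 mm wide; open, the fingers measure 123 mm over their backs; the gripper's body (75 mm by 187 mm) begins 45 mm behind the grasp point.
Start: joints at [1.005, 0.381, 1.297, -0, 1.464, -0.215], TCP at [188.998, 516.489, 260.748] pointing down, gripper open.
Joint ranges: [-3.11, 3.11], [-0.89, 2.33], [0.22, 2.48], [-1.42, 4.56], [0.17, 2.85], [-2.88, 2.88]. Speed limits (rad/s): [2.39, 2.39, 3.14, 3.14, 3.14, 3.14].

## Interface

Orientations are given as a unit quaternion [w, x, y, z].
In Python, from cell import ctrl gives the robot as it stands.
- The arm moves only by the tool jog_arm, never from a script. Its argument "moves" is a list of rows, each a list of 5 numbers: the opening, from 0 (shut) to 1 (fully open), then the shift along the tool's x, y, z in cm, then the turn about the tool's z in degrees. A call has 1 to 20 rows; each row is the pose to reach, as a shift and turn from the pose commanded when the call began, along the tool's axes at that moment; what a row does not reach only later rows make up. A row lasts 1/10 s, in which the tool goes at most 50 mm and 8.59 degrees, less where a joint would pass 70% of its speed; a pose out of reach is approached as far as the arm can. A call with a gripper value outside its range is refused whole. The fingers move at their own pace and stop on an object; "newtons" is the grip in N (left out, the last holds). Time passes only in rows, so rows that repeat a pose let the fingers close. It gives the time, the measured TCP pose, the force and the opening at its end, in the units of the state.
- ctrl.get_state(): the state, without advancing time (a new reading comes with each control period).
- ctrl.camera(name): name is "side" or "top" or "wrist"; returns (picture, depth): 420x560x3 uint8, red, green, blue; 420x560 float32, mm along the optical axis (not along the pixel's ray), 0 where there is no reading.
- ctrl.get_calibration(name): a dict with "vertical_fov" (degrees; the focal length in pixels is half the picture's height over the tangent of half this angle, whatever the lens; pixels are square), "cx", "cy" (the principal point, pixels), "rvec" (rotation vector, rad) and "tvec" (3), from world to camera coordinates, as OpenCV has them. Camera axes: x right, y down, z forward; pixel columns grow to the right and rows downward; lengths in mm; the calibration is good to about 2 mm. A picture is of the moment at which its call begins: read the wrist's pose just before it. get_calibration takes no time and is no camera call; for the wrist camera it gives the pose at the moment of the call.
- ctrl.close_job(): hands the job in, once; it reports no verdict.
Trained networks look in the newest picture that a camera, given by its name, has taken for a name from the list of things; names that differ only in an ending like _2 or _b are one class to them, and where a whole thing is asked for, a point or a joint stands for the part that bears it (a point fixed in the world has none). Each returns a list of dicts, best first, with "conf" (0 to 1); they miss things now and then, are a little off and sometimes report something else, mostly with a low value. They report only what shows in the picture. A call takes as long as a camera call.
- ctrl.boxes_of(camera, label): "pixel" ([row, column] in pixels, amid what is visible of it).
- ctrl.regions_of(camera, label): "region" (420x560 bool, what is visible of it) and "pixel" ([row, column] in pixels, amid what is visible of it).
- ctrl.tip_of(camera, label): "pixel" ([row, column] in pixels: a listed point, or the origin of a listed thing).
The state is a dict: "time_s": time; "joint_pos": joint angles; "joint_vel": joint speeds; "effort": joint torques, N m; "tcp_pos": TCP position; "orientation": TCP orientation; "contact_force": force on the tool from outside, world axes, zero at the start; "ft_torque": the same for the moment, N m; "finger_gap": finger opening in mm.
Only numpy, scipy, OpenCV 4.12 (cv2) and the standard library are available. Lean on these libraries where they do the work, as an engineer would, in place of code of your own. Each camera call takes 0.05 s, during which the arm holds its last target.

## Task

The glue on the bowl blank has set: ease the bench press open by pushing its hand wheel round exactly one full turn anticlockwise (seen from above) by the upright red handle, so that the handle comes back to where it started. Push the handle gently with the fingertips or the outside of the fingers, never gripping it, leave the blank and the other things on the bench undisturbed, and finish with the hand clear and the wheel at rest.

Things in the scene. Friction and masses are not known exactly. Their poses are not given: they have to be found in the camera images.
- wheel (a joint): Angle of the hand wheel about its vertical axis, rad, counted on past full turns; grows anticlockwise seen from above, which raises the pad 4 mm a turn. It starts anywhere from -1.2 to 1.2 and can run from -1.6 (stop) to 19. It turns stiffly (about 2 to 3 N at the handle) and stays where it is left. The wheel does not rise as it turns.
- press: Grey glue press bolted to the bench under the wheel; origin at the centre of its underside, on the wheel's axis. Base 160 x 220 x 20 mm (y the long way), two pillars at y = +-85 mm, crosshead 50 x 215 mm with its top 178 mm above the bench, nuts at its ends to 188 mm.
- hub (a point): Centre of the level aluminium three-spoke hand wheel, on its axis, at the top of the hub, 218 mm above the bench. Rim 65 mm in radius to the middle of its 14 mm thick bar, top of rim 212 mm above the bench; spokes 12 mm thick. The press's screw, 16 mm thick, stands up through the hub to about 237 mm and rises with the pad.
- handle (a point): Middle of the grip of the upright red handle, a plain vertical cylinder 22 mm in diameter and 56 mm tall, standing at the end of a spoke on the rim, 65 mm from the wheel's axis. Its lower end is 219 mm and its top 275 mm above the bench; this point is 247 mm up, on its centre line. It does not spin on its own. Its direction from the hub is the direction of the wheel; it goes round with it.
- blank_mid (a point): Middle of the round pale wooden blank standing loose in the press under the steel pad: 110 mm in diameter on a 60 mm foot, 75 mm tall, on the 20 mm thick base; the pad starts about 1 to 3 mm above it. To be left where it is.
- glue_mid (a point): Middle of the yellow glue bottle, 60 mm in diameter, 150 mm tall, standing on the bench by the press. A bystander.
- bowl_mid (a point): Middle of the dark wooden bowl, 110 mm across, 55 mm tall, standing on the bench by the press. A bystander.
- chuck_key_mid (a point): A T-shaped steel chuck key lying on the bench by the press, about 90 x 90 mm and 20 mm high; the point is in the middle of its shank, which lies along its x axis. A bystander.

How it is judged:
By the outcome, as a careful person would: the job done as asked, in the order asked, and still so for the second after the job is handed in, with the robot touching nothing.
It also fails if it takes over 64 s, if anything falls off the work surface, if the arm or the gripper's body presses on something with over 40 N, if the wrist force passes 120 N, or if a joint passes its speed limit or range.

## Working session

There is one attempt and no reset: what is moved stays moved. The work goes in short steps, Python scripts to look and compute and a tool call to move; the robot and the scene stay as the last step left them, time stands still between calls to the robot, and variables do not carry over. Pictures are saved under pics/ and viewed, and the job is handed in when it is done.

Besides the shell and the picture viewer there is one more tool, called after ">>>" as name([rows], argument=value, ...), one row to a line, values as JSON. jog_arm: Moves the arm, as the interface text tells. Its arguments: {"type":"object","properties":{"moves":{"type":"array"},"newtons":{"type":"number"}},"required":["moves"]}

```bash
mkdir -p pics; ls
cat > h.py <<'E'
import numpy as np,cv2
from cell import ctrl
def cal(n):
    c=ctrl.get_calibration(n);R,_=cv2.Rodrigues(np.array(c['rvec'],float));t=np.array(c['tvec'],float).ravel()
    f=210/np.tan(np.radians(c['vertical_fov'])/2);return R,t,f,c['cx'],c['cy']
def ray(C,p):
    R,t,f,cx,cy=C;d=R.T@np.array([(p[1]-cx)/f,(p[0]-cy)/f,1]);return -R.T@t,d
def atz(C,p,z):
    o,d=ray(C,p);return o+d*(z-o[2])/d[2]
def proj(C,P):
    R,t,f,cx,cy=C;q=R@np.array(P,float)+t;return [cy+f*q[1]/q[2],cx+f*q[0]/q[2]]
E
python3 - <<'E'
from h import *
s=ctrl.get_state();print({k:np.round(v,3).tolist() for k,v in s.items()})
Z=dict(hub=218,handle=247,blank_mid=57,glue_mid=75,bowl_mid=27,chuck_key_mid=10,press=0)
for n in ['top','side','wrist']:
    C=cal(n);im,d=ctrl.camera(n);cv2.imwrite(f'pics/{n}0.png',im[:,:,::-1])
    print(n,'cam',-C[0].T@C[1],C[2:])
    for l in Z:
        for r in ctrl.tip_of(n,l)[:2]:
            print(n,l,round(r['conf'],2),np.round(r['pixel']),np.round(atz(C,r['pixel'],Z[l])))
E
```

```text
pics
{'time_s': 0.0, 'joint_pos': [1.005, 0.381, 1.298, -0.0, 1.464, -0.215], 'joint_vel': [0.001, 0.001, 0.0, -0.001, 0.001, -0.001], 'effort': [0.0, -43.793, -22.456, 0.071, 0.035, -0.0], 'tcp_pos': [188.9, 516.291, 260.158], 'orientation': [0.0, 0.82, 0.573, -0.001], 'contact_force': [-0.533, 0.384, -0.073], 'ft_torque': [0.029, -0.029, 0.029], 'finger_gap': 87.742}
top cam [ 410.54383358   90.8326317  1173.52048674] (np.float64(468.35639015742987), 277.45142188997676, 202.41172217974955)
top hub 0.91 [230. 349.] [536. -72. 218.]
top handle 0.82 [213. 382.] [ 568. -134.  247.]
top glue_mid 0.79 [271. 259.] [457. 115.  75.]
top bowl_mid 0.71 [235. 434.] [ 549. -315.   27.]
top chuck_key_mid 0.73 [156. 316.] [756. -26.  10.]
top press 0.93 [241. 339.] [538. -84.   0.]
top press 0.55 [235. 431.] [ 552. -317.    0.]
side cam [ -81.78796114 -545.34829599 1010.79462964] (np.float64(501.22130415440495), 286.36582610572066, 209.70391677479597)
side hub 0.73 [232. 305.] [532. -76. 218.]
side hub 0.5 [276. 306.] [ 436. -153.  218.]
side handle 0.66 [221. 335.] [ 576. -122.  247.]
side blank_mid 0.77 [279. 306.] [534. -79.  57.]
side glue_mid 0.88 [253. 228.] [463. 115.  75.]
side bowl_mid 0.75 [335. 394.] [ 552. -318.   27.]
side chuck_key_mid 0.63 [231. 337.] [751. -19.  10.]
side press 0.79 [292. 301.] [531. -67.   0.]
wrist cam [119.11872701 542.32391257 385.48444945] (np.float64(296.180043917881), 276.4791330881554, 207.45513528599477)
```

View pics/top0.png

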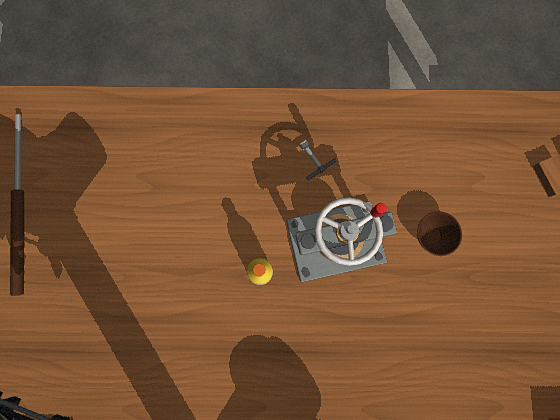

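View pics/side0.png

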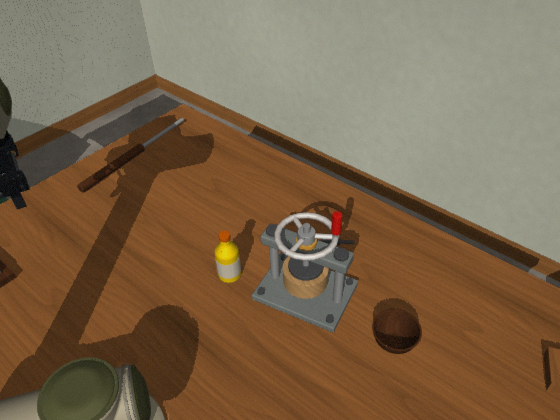

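Run:
```python
from h import *
for n in ['top','side']:
    C=cal(n);im,d=ctrl.camera(n)
    hsv=cv2.cvtColor(im,cv2.COLOR_RGB2HSV);m=((hsv[...,0]<8)|(hsv[...,0]>172))&(hsv[...,1]>130)&(hsv[...,2]>70)
    k,l,st,ce=cv2.connectedComponentsWithStats(m.astype(np.uint8))
    for i in range(1,k):
        if st[i,4]>20:
            print(n,st[i],ce[i],np.median(d[l==i]))
            ys,xs=np.nonzero(l==i);zz=d[ys,xs];R,t,f,cx,cy=C
            P=(np.stack([(xs-cx)/f*zz,(ys-cy)/f*zz,zz],1)-t)@R
            print(np.percentile(P,[5,50,95],axis=0).round(0).tolist()); 
            top=P[P[:,2]>268]; print(len(top),top.mean(0) if len(top) else '', (top.min(0)+top.max(0))/2 if len(top) else '')
    r=ctrl.regions_of(n,'wheel')[:1]
    for q in r:
        ys,xs=np.nonzero(q['region']);print('wheel',q['conf'],len(xs));zz=d[ys,xs]
        P=(np.stack([(xs-cx)/f*zz,(ys-cy)/f*zz,zz],1)-t)@R
        Q=P[(P[:,2]>203)&(P[:,2]<216)]
        (a,b),rr=cv2.minEnclosingCircle(Q[:,:2].astype(np.float32));print(a,b,rr,Q.min(0),Q.max(0))
```

```text
top [370 203  17  15 152] [378.875      209.71710526] 919.2407
[[563.0, -135.0, 226.0], [570.0, -124.0, 272.0], [581.0, -117.0, 276.0]]
99 [ 572.61574724 -126.02540708  273.50240101] [ 572.78395999 -126.68373249  273.12006675]
wheel 0.81 2074
536.1129150390625 -72.70362091064453 71.6346206665039 [ 464.83814598 -143.1467276   203.10626313] [607.48916675  -2.78533348 215.9956239 ]
side [331 211  12  25 234] [336.35897436 222.62393162] 1072.248
[[562.0, -139.0, 222.0], [567.0, -132.0, 256.0], [580.0, -120.0, 276.0]]
74 [ 570.94944629 -129.37685043  273.93716362] [ 573.25790601 -128.67842104  273.59725386]
wheel 0.56 1674
535.8690185546875 -76.01724243164062 72.8878173828125 [ 463.49139455 -147.24583392  203.03221752] [605.57109375  -5.33071784 215.98873313]
```

The top view shows the hub at about col 349, row 230 and the red handle at col 380, row 210. The bottle (259,271), bowl (439,233) and key (316,160) stand well aside. The hub comes out at about (535.5, -74) and the handle at (573, -127.5), which is 65 mm out at -55°, matching the given radius. I plan two 180° strokes with the closed fingers' side face, turning the tool with the wheel.

```bash
cat > plan.py <<'E'
import numpy as np, json
HUB=np.array([535.5,-74.])
def ld(): return json.load(open('cmd.json'))   # x,y,z,thx(deg)
def sv(c): json.dump(list(map(float,c)),open('cmd.json','w'))
def ax(th):
    t=np.radians(th);return np.array([[np.cos(t),np.sin(t),0],[np.sin(t),-np.cos(t),0],[0,0,-1]])
def rows(T,op=0,dec=1):
    c=ld();A=ax(c[3]);out=[]
    for x,y,z,th in T:
        s=A@(np.array([x,y,z])-c[:3])/10
        out.append([op]+[round(float(v),dec)+0. for v in s]+[int(round(-(th-c[3])))+0])
    print(json.dumps(out).replace(' ',''));return out
def apply(r):
    c=ld();A=ax(c[3]);p=np.array(c[:3])+A.T@np.array(r[1:4])*10
    sv([*p,c[3]-r[4]]);print('cmd',np.round(ld(),1))
def push(phi,side,gap,z=252,off=20,hub=HUB,r=65):
    # tool pose for a handle at phi deg; side=-1: -y face (stroke1), +1: +y face
    a=np.radians(phi);n=np.array([-np.sin(a),np.cos(a)])
    p=hub+r*np.array([np.cos(a),np.sin(a)])-n*(off+gap)
    return [*p,z,phi if side<0 else phi+180-360]
E
python3 - <<'E'
from plan import *
sv([189,516.5,260.7,69.9])
g=push(-55,-1,12);print(g)
T=[[189,516.5,330,69.9],[189,516.5,370,69.9]]
for k in range(1,17):
    f=k/16;T.append([189+f*(g[0]-189),516.5+f*(g[1]-516.5),370,69.9+f*(g[3]-69.9)])
T+=[T[-1]]*2
R=rows(T);apply(R[-1])
E
```

```text
[np.float64(546.5696029455703), np.float64(-145.59932884201794), 252, -55]
[[0,0.0,0.0,-6.9,0],[0,0.0,0.0,-10.9,0],[0,-3.1,3.5,-10.9,8],[0,-6.2,7.0,-10.9,16],[0,-9.4,10.6,-10.9,23],[0,-12.5,14.1,-10.9,31],[0,-15.6,17.6,-10.9,39],[0,-18.7,21.1,-10.9,47],[0,-21.8,24.6,-10.9,55],[0,-24.9,28.2,-10.9,62],[0,-28.1,31.7,-10.9,70],[0,-31.2,35.2,-10.9,78],[0,-34.3,38.7,-10.9,86],[0,-37.4,42.2,-10.9,94],[0,-40.5,45.8,-10.9,101],[0,-43.7,49.3,-10.9,109],[0,-46.8,52.8,-10.9,117],[0,-49.9,56.3,-10.9,125],[0,-49.9,56.3,-10.9,125],[0,-49.9,56.3,-10.9,125]]
cmd [ 546.2 -145.6  369.7  -55.1]
```

>>> jog_arm([
  [0,0,0,-6.9,0],
  [0,0,0,-10.9,0],
  [0,-3.1,3.5,-10.9,8],
  [0,-6.2,7.0,-10.9,16],
  [0,-9.4,10.6,-10.9,23],
  [0,-12.5,14.1,-10.9,31],
  [0,-15.6,17.6,-10.9,39],
  [0,-18.7,21.1,-10.9,47],
  [0,-21.8,24.6,-10.9,55],
  [0,-24.9,28.2,-10.9,62],
  [0,-28.1,31.7,-10.9,70],
  [0,-31.2,35.2,-10.9,78],
  [0,-34.3,38.7,-10.9,86],
  [0,-37.4,42.2,-10.9,94],
  [0,-40.5,45.8,-10.9,101],
  [0,-43.7,49.3,-10.9,109],
  [0,-46.8,52.8,-10.9,117],
  [0,-49.9,56.3,-10.9,125],
  [0,-49.9,56.3,-10.9,125],
  [0,-49.9,56.3,-10.9,125],
], newtons=10)

```text
time_s: 3.4
tcp_pos: [546.3, -146.2, 369.1]
orientation: [-0.0, 0.887, -0.463, -0.001]
contact_force: [0.4, 1.1, -0.4]
finger_gap: 0.4
```

Run:
```python
from h import *
im,d=ctrl.camera('wrist');cv2.imwrite('pics/w1.png',im[:,:,::-1])
C=cal('wrist')
r=ctrl.regions_of('wrist','handle')[:1]
print([(q['conf'],q['pixel']) for q in r])
hsv=cv2.cvtColor(im,cv2.COLOR_RGB2HSV);m=((hsv[...,0]<8)|(hsv[...,0]>172))&(hsv[...,1]>130)&(hsv[...,2]>70)
ys,xs=np.nonzero(m&(d>0));zz=d[ys,xs];R,t,f,cx,cy=C
P=(np.stack([(xs-cx)/f*zz,(ys-cy)/f*zz,zz],1)-t)@R
tp=P[(P[:,2]>272)&(P[:,2]<280)];print(len(tp),tp.mean(0),(tp.min(0)+tp.max(0))/2,tp.max(0)-tp.min(0))
for p in ctrl.tip_of('wrist','hub')[:1]:print(p['conf'],atz(C,p['pixel'],218))
for q in ctrl.regions_of('wrist','wheel')[:1]:
    ys,xs=np.nonzero(q['region']&(d>0));zz=d[ys,xs]
    P=(np.stack([(xs-cx)/f*zz,(ys-cy)/f*zz,zz],1)-t)@R
    Q=P[(P[:,2]>209)&(P[:,2]<213.5)];x,y=Q[:,0],Q[:,1]
    k=np.abs(np.hypot(x-535.5,y+74)-65)<9;x,y=x[k],y[k]
    A=np.c_[2*x,2*y,np.ones(len(x))];s=np.linalg.lstsq(A,x*x+y*y,rcond=None)[0];print('rim',s[:2],np.sqrt(s[2]+s[0]**2+s[1]**2),len(x))
```

```text
[(0.7, [156.8, 206.4])]
614 [ 573.53095555 -125.01568173  276.0302042 ] [ 573.1327715  -125.33373095  275.35972509] [20.82243625 20.73453269  6.45609368]
0.88 [534.41734703 -68.40913137 218.        ]
rim [536.94972039 -72.49462501] 63.95473906179639 4371
```

View pics/w1.png

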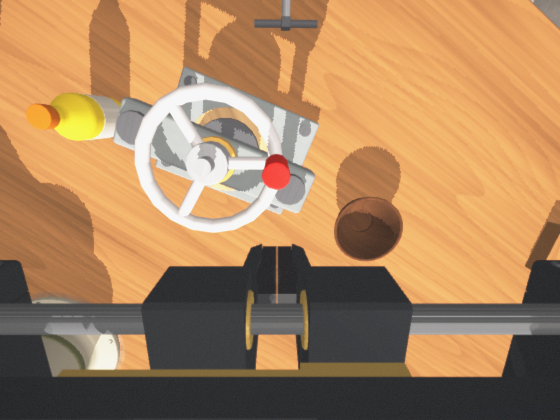

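The wrist view shows the handle top at (276,171), the hub at (207,163), and the fingertips at (277,250), clear of the rim. The handle direction is -55.2°, which agrees with the earlier estimate.

```bash
sed -i 's/HUB=.*/HUB=np.array([536.2,-73.3])/' plan.py
python3 - <<'E'
from plan import *
g=push(-55,-1,12)
T=[[g[0],g[1],z,-55] for z in (345,315,285,260,252,252)]
T+=[push(-55,-1,k) for k in (9,6,4,2,0)]+[push(p,-1,0) for p in np.arange(-53,-36,2)]
R=rows(T[:20]);apply(R[-1])
E
```

```text
[[0,0.0,-0.1,2.5,0],[0,0.0,-0.1,5.5,0],[0,0.0,-0.1,8.5,0],[0,0.0,-0.1,11.0,0],[0,0.0,-0.1,11.8,0],[0,0.0,-0.1,11.8,0],[0,0.0,-0.4,11.8,0],[0,0.0,-0.7,11.8,0],[0,0.0,-0.9,11.8,0],[0,0.0,-1.1,11.8,0],[0,0.0,-1.3,11.8,0],[0,0.1,-1.6,11.8,-2],[0,0.1,-1.8,11.8,-4],[0,0.2,-2.0,11.8,-6],[0,0.2,-2.2,11.8,-8],[0,0.2,-2.5,11.8,-10],[0,0.3,-2.7,11.8,-12],[0,0.3,-3.0,11.8,-14],[0,0.3,-3.2,11.8,-16],[0,0.3,-3.4,11.8,-18]]
cmd [ 575.8 -128.6  251.7  -37.1]
```

>>> jog_arm([
  [0,0,-0.1,2.5,0],
  [0,0,-0.1,5.5,0],
  [0,0,-0.1,8.5,0],
  [0,0,-0.1,11.0,0],
  [0,0,-0.1,11.8,0],
  [0,0,-0.1,11.8,0],
  [0,0,-0.4,11.8,0],
  [0,0,-0.7,11.8,0],
  [0,0,-0.9,11.8,0],
  [0,0,-1.1,11.8,0],
  [0,0,-1.3,11.8,0],
  [0,0.1,-1.6,11.8,-2],
  [0,0.1,-1.8,11.8,-4],
  [0,0.2,-2.0,11.8,-6],
  [0,0.2,-2.2,11.8,-8],
  [0,0.2,-2.5,11.8,-10],
  [0,0.3,-2.7,11.8,-12],
  [0,0.3,-3.0,11.8,-14],
  [0,0.3,-3.2,11.8,-16],
  [0,0.3,-3.4,11.8,-18],
])

```text
time_s: 5.6
tcp_pos: [575.9, -129.0, 251.8]
orientation: [0.0, 0.948, -0.318, -0.0]
contact_force: [-1.1, -2.6, -1.4]
finger_gap: 0.5
```

```bash
cat > look.py <<'E'
from h import *
import sys
def look(tag,save=None,hub=(536.2,-73.3)):
    s=ctrl.get_state();print(s['time_s'],np.round(s['tcp_pos'],1),np.round(s['contact_force'],1),np.round(s['joint_pos'],2))
    for n in ('top','side'):
        C=cal(n);im,d=ctrl.camera(n);R,t,f,cx,cy=C
        if save: cv2.imwrite(f'pics/{n}_{tag}.png',im[:,:,::-1])
        hsv=cv2.cvtColor(im,cv2.COLOR_RGB2HSV);m=((hsv[...,0]<8)|(hsv[...,0]>172))&(hsv[...,1]>130)&(hsv[...,2]>70)
        ys,xs=np.nonzero(m&(d>0));zz=d[ys,xs];P=(np.stack([(xs-cx)/f*zz,(ys-cy)/f*zz,zz],1)-t)@R
        k=(P[:,2]>215)&(np.hypot(P[:,0]-hub[0],P[:,1]-hub[1])<90);
        tp=P[k&(P[:,2]>268)]
        if k.sum()<5: print(n,'hidden');continue
        print(n,k.sum(),'px',xs[k].mean().round(1),ys[k].mean().round(1),'P',P[k].mean(0).round(1),'top',len(tp),tp.mean(0).round(1) if len(tp) else '','ang',np.degrees(np.arctan2(*(P[k].mean(0)[[1,0]]-np.array(hub)[[1,0]]))).round(1))
if __name__=='__main__': look(sys.argv[1],True)
E
python3 look.py s1
```

```text
5.6 [ 575.9 -129.   251.8] [-1.1 -2.6 -1.4] [-0.42  0.46  1.2  -0.    1.49  0.23]
top hidden
side hidden
```

View pics/side_s1.png

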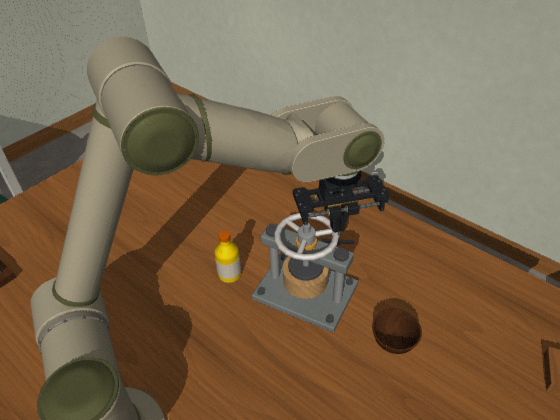

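Run:
```python
from plan import *
R=rows([push(-37+3*k,-1,0) for k in range(1,21)]);apply(R[-1])
```

```text
[[0,0.1,-0.4,0.0,-3],[0,0.2,-0.7,0.0,-6],[0,0.2,-1.1,0.0,-9],[0,0.3,-1.4,0.0,-12],[0,0.3,-1.8,0.0,-15],[0,0.3,-2.1,0.0,-18],[0,0.3,-2.5,0.0,-21],[0,0.3,-2.8,0.0,-24],[0,0.2,-3.2,0.0,-27],[0,0.1,-3.5,0.0,-30],[0,0.0,-3.9,0.0,-33],[0,-0.1,-4.2,0.0,-36],[0,-0.2,-4.6,0.0,-39],[0,-0.3,-4.9,0.0,-42],[0,-0.5,-5.2,0.0,-45],[0,-0.7,-5.5,0.0,-48],[0,-0.9,-5.8,0.0,-51],[0,-1.1,-6.1,0.0,-54],[0,-1.3,-6.4,0.0,-57],[0,-1.5,-6.7,0.0,-60]]
cmd [604.3 -66.1 251.7  22.9]
```

The side picture shows the closed fingers at about (340,220) hiding the handle. A spoke has moved and nothing else has. The tangential force is about 2.6 N, so I continue the stroke.

>>> jog_arm([
  [0,0.1,-0.4,0,-3],
  [0,0.2,-0.7,0,-6],
  [0,0.2,-1.1,0,-9],
  [0,0.3,-1.4,0,-12],
  [0,0.3,-1.8,0,-15],
  [0,0.3,-2.1,0,-18],
  [0,0.3,-2.5,0,-21],
  [0,0.3,-2.8,0,-24],
  [0,0.2,-3.2,0,-27],
  [0,0.1,-3.5,0,-30],
  [0,0,-3.9,0,-33],
  [0,-0.1,-4.2,0,-36],
  [0,-0.2,-4.6,0,-39],
  [0,-0.3,-4.9,0,-42],
  [0,-0.5,-5.2,0,-45],
  [0,-0.7,-5.5,0,-48],
  [0,-0.9,-5.8,0,-51],
  [0,-1.1,-6.1,0,-54],
  [0,-1.3,-6.4,0,-57],
  [0,-1.5,-6.7,0,-60],
])

```text
time_s: 7.7
tcp_pos: [604.3, -66.4, 251.8]
orientation: [0.0, 0.98, 0.199, -0.0]
contact_force: [-1.2, -3.2, 0.8]
finger_gap: 0.6
```

Run:
```python
from plan import *
from h import *
im,d=ctrl.camera('wrist');cv2.imwrite('pics/w2.png',im[:,:,::-1])
R=rows([push(23+3*k,-1,0) for k in range(1,21)]);apply(R[-1])
```

```text
[[0,0.0,-0.3,0.0,-3],[0,0.1,-0.7,0.0,-6],[0,0.2,-1.0,0.0,-9],[0,0.2,-1.4,0.0,-12],[0,0.2,-1.7,0.0,-15],[0,0.2,-2.1,0.0,-18],[0,0.2,-2.5,0.0,-21],[0,0.2,-2.8,0.0,-24],[0,0.1,-3.2,0.0,-27],[0,0.1,-3.5,0.0,-30],[0,0.0,-3.9,0.0,-33],[0,-0.1,-4.2,0.0,-36],[0,-0.2,-4.5,0.0,-39],[0,-0.4,-4.9,0.0,-42],[0,-0.5,-5.2,0.0,-45],[0,-0.7,-5.5,0.0,-48],[0,-0.9,-5.8,0.0,-51],[0,-1.1,-6.1,0.0,-54],[0,-1.3,-6.4,0.0,-57],[0,-1.6,-6.6,0.0,-60]]
cmd [563.9 -11.5 251.7  82.9]
```

View pics/w2.png

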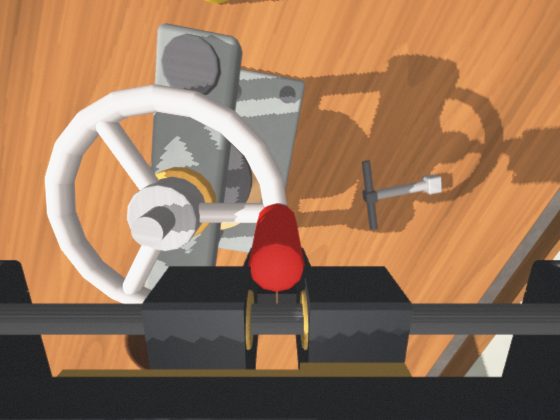

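The wrist view shows the red handle (277,245) resting centred against the fingers' side, and the key (400,190) is untouched. I continue.

>>> jog_arm([
  [0,0,-0.3,0,-3],
  [0,0.1,-0.7,0,-6],
  [0,0.2,-1.0,0,-9],
  [0,0.2,-1.4,0,-12],
  [0,0.2,-1.7,0,-15],
  [0,0.2,-2.1,0,-18],
  [0,0.2,-2.5,0,-21],
  [0,0.2,-2.8,0,-24],
  [0,0.1,-3.2,0,-27],
  [0,0.1,-3.5,0,-30],
  [0,0,-3.9,0,-33],
  [0,-0.1,-4.2,0,-36],
  [0,-0.2,-4.5,0,-39],
  [0,-0.4,-4.9,0,-42],
  [0,-0.5,-5.2,0,-45],
  [0,-0.7,-5.5,0,-48],
  [0,-0.9,-5.8,0,-51],
  [0,-1.1,-6.1,0,-54],
  [0,-1.3,-6.4,0,-57],
  [0,-1.6,-6.6,0,-60],
])

```text
time_s: 9.75
tcp_pos: [564.3, -11.3, 252.0]
orientation: [0.0, 0.749, 0.662, 0.001]
contact_force: [3.1, 2.1, -0.1]
finger_gap: 0.5
```

Run:
```python
from plan import *
from h import *
s=ctrl.get_state();print(np.round(s['joint_pos'],2),np.round(s['contact_force'],1))
R=rows([push(83+3*k,-1,0) for k in range(1,15)]);apply(R[-1])
```

```text
[-0.23  0.41  1.27  0.    1.45 -1.68] [ 3.1  2.1 -0.1]
[[0,0.1,-0.3,0.0,-3],[0,0.2,-0.7,0.0,-6],[0,0.3,-1.0,0.0,-9],[0,0.3,-1.4,0.0,-12],[0,0.3,-1.7,0.0,-15],[0,0.3,-2.1,0.0,-18],[0,0.3,-2.5,0.0,-21],[0,0.3,-2.8,0.0,-24],[0,0.2,-3.2,0.0,-27],[0,0.2,-3.5,0.0,-30],[0,0.1,-3.9,0.0,-33],[0,0.0,-4.2,0.0,-36],[0,-0.2,-4.5,0.0,-39],[0,-0.3,-4.9,0.0,-42]]
cmd [514.9  -8.5 251.7 124.9]
```

>>> jog_arm([
  [0,0.1,-0.3,0,-3],
  [0,0.2,-0.7,0,-6],
  [0,0.3,-1.0,0,-9],
  [0,0.3,-1.4,0,-12],
  [0,0.3,-1.7,0,-15],
  [0,0.3,-2.1,0,-18],
  [0,0.3,-2.5,0,-21],
  [0,0.3,-2.8,0,-24],
  [0,0.2,-3.2,0,-27],
  [0,0.2,-3.5,0,-30],
  [0,0.1,-3.9,0,-33],
  [0,0,-4.2,0,-36],
  [0,-0.2,-4.5,0,-39],
  [0,-0.3,-4.9,0,-42],
])

```text
time_s: 11.15
tcp_pos: [515.2, -8.3, 252.0]
orientation: [0.001, 0.462, 0.887, 0.001]
contact_force: [3.1, 0.1, -0.5]
finger_gap: 0.3
```

Run:
```python
from plan import *
T=[push(125,-1,g) for g in (3,8,12)]
e=T[-1];T+=[[e[0],e[1],z,125] for z in (285,320,350,350)]
T+=[[e[0],e[1],350,125-8*k] for k in range(1,14)]
R=rows(T);apply(R[-1])
```

```text
[[0,0.0,0.3,0.0,0],[0,0.0,0.8,0.0,0],[0,0.0,1.2,0.0,0],[0,0.0,1.2,-3.3,0],[0,0.0,1.2,-6.8,0],[0,0.0,1.2,-9.8,0],[0,0.0,1.2,-9.8,0],[0,0.0,1.2,-9.8,8],[0,0.0,1.2,-9.8,16],[0,0.0,1.2,-9.8,24],[0,0.0,1.2,-9.8,32],[0,0.0,1.2,-9.8,40],[0,0.0,1.2,-9.8,48],[0,0.0,1.2,-9.8,56],[0,0.0,1.2,-9.8,64],[0,0.0,1.2,-9.8,72],[0,0.0,1.2,-9.8,80],[0,0.0,1.2,-9.8,88],[0,0.0,1.2,-9.8,96],[0,0.0,1.2,-9.8,104]]
cmd [524.7  -1.6 349.7  20.9]
```

>>> jog_arm([
  [0,0,0.3,0,0],
  [0,0,0.8,0,0],
  [0,0,1.2,0,0],
  [0,0,1.2,-3.3,0],
  [0,0,1.2,-6.8,0],
  [0,0,1.2,-9.8,0],
  [0,0,1.2,-9.8,0],
  [0,0,1.2,-9.8,8],
  [0,0,1.2,-9.8,16],
  [0,0,1.2,-9.8,24],
  [0,0,1.2,-9.8,32],
  [0,0,1.2,-9.8,40],
  [0,0,1.2,-9.8,48],
  [0,0,1.2,-9.8,56],
  [0,0,1.2,-9.8,64],
  [0,0,1.2,-9.8,72],
  [0,0,1.2,-9.8,80],
  [0,0,1.2,-9.8,88],
  [0,0,1.2,-9.8,96],
  [0,0,1.2,-9.8,104],
])

```text
time_s: 13.15
tcp_pos: [524.8, -1.4, 348.6]
orientation: [-0.0, 0.984, 0.178, -0.001]
contact_force: [-0.1, -0.7, -0.2]
finger_gap: 0.4
```

```bash
python3 look.py s2
python3 - <<'E'
from plan import *
from h import *
C=cal('wrist');im,d=ctrl.camera('wrist');cv2.imwrite('pics/w3.png',im[:,:,::-1])
e=ld();T=[[*e[:3],e[3]-8*k] for k in range(1,9)]+[[*e[:3],-55.1]]*2
T+=[[*push(125,1,14)[:2],z,-55.1] for z in (350,320,290,265,252,252)]
R=rows(T);apply(R[-1])
E
```

```text
13.15 [524.8  -1.4 348.6] [-0.1 -0.7 -0.2] [-0.23  0.29  1.18  0.    1.67 -0.59]
top hidden
side 222 px 276.5 219.9 P [493.9 -25.8 254.1] top 71 [496.3 -23.7 273.8] ang 131.7
[[0,0.0,0.0,0.0,8],[0,0.0,0.0,0.0,16],[0,0.0,0.0,0.0,24],[0,0.0,0.0,0.0,32],[0,0.0,0.0,0.0,40],[0,0.0,0.0,0.0,48],[0,0.0,0.0,0.0,56],[0,0.0,0.0,0.0,64],[0,0.0,0.0,0.0,76],[0,0.0,0.0,0.0,76],[0,0.2,0.0,0.0,76],[0,0.2,0.0,3.0,76],[0,0.2,0.0,6.0,76],[0,0.2,0.0,8.5,76],[0,0.2,0.0,9.8,76],[0,0.2,0.0,9.8,76]]
cmd [526.6  -0.9 251.7 -55.1]
```

View pics/top_s2.png

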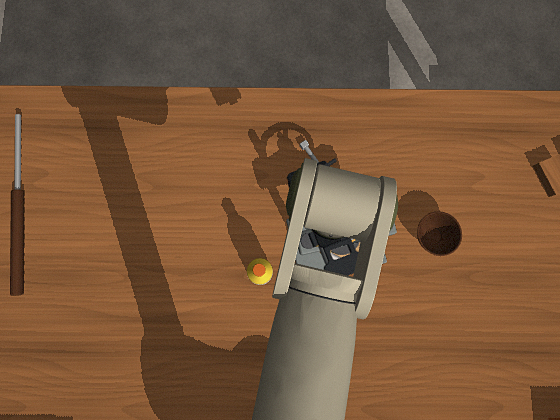

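View pics/side_s2.png

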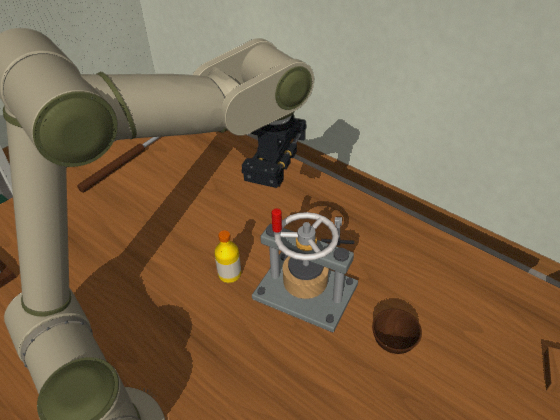

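The side view shows the handle standing at (276,220). Corrected by the start bias, that is 125°, so half a turn is done. Bottle, bowl, key and blank are unmoved. I re-seat with the other face.

>>> jog_arm([
  [0,0,0,0,8],
  [0,0,0,0,16],
  [0,0,0,0,24],
  [0,0,0,0,32],
  [0,0,0,0,40],
  [0,0,0,0,48],
  [0,0,0,0,56],
  [0,0,0,0,64],
  [0,0,0,0,72],
  [0,0,0,0,76],
  [0,0.2,0,0,76],
  [0,0.2,0,3.0,76],
  [0,0.2,0,6.0,76],
  [0,0.2,0,8.5,76],
  [0,0.2,0,9.8,76],
  [0,0.2,0,9.8,76],
])

```text
time_s: 14.9
tcp_pos: [526.1, -0.7, 249.9]
orientation: [0.001, 0.887, -0.461, -0.002]
contact_force: [0.3, -0.0, 1.0]
finger_gap: 0.3
```

Run:
```python
from plan import *
T=[push(125,1,g) for g in (11,8,6,4,2,0)]+[push(125+3*k,1,0) for k in range(1,15)]
R=rows(T);apply(R[-1])
```

```text
[[0,0.0,0.3,0.0,0],[0,0.0,0.6,0.0,0],[0,0.0,0.8,0.0,0],[0,0.0,1.0,0.0,0],[0,0.0,1.2,0.0,0],[0,0.0,1.4,0.0,0],[0,-0.1,1.7,0.0,-3],[0,-0.2,2.1,0.0,-6],[0,-0.2,2.4,0.0,-9],[0,-0.3,2.8,0.0,-12],[0,-0.3,3.1,0.0,-15],[0,-0.3,3.5,0.0,-18],[0,-0.3,3.8,0.0,-21],[0,-0.3,4.2,0.0,-24],[0,-0.2,4.5,0.0,-27],[0,-0.1,4.9,0.0,-30],[0,0.0,5.2,0.0,-33],[0,0.1,5.6,0.0,-36],[0,0.2,5.9,0.0,-39],[0,0.3,6.2,0.0,-42]]
cmd [477.4 -38.8 251.7 -13.1]
```

>>> jog_arm([
  [0,0,0.3,0,0],
  [0,0,0.6,0,0],
  [0,0,0.8,0,0],
  [0,0,1.0,0,0],
  [0,0,1.2,0,0],
  [0,0,1.4,0,0],
  [0,-0.1,1.7,0,-3],
  [0,-0.2,2.1,0,-6],
  [0,-0.2,2.4,0,-9],
  [0,-0.3,2.8,0,-12],
  [0,-0.3,3.1,0,-15],
  [0,-0.3,3.5,0,-18],
  [0,-0.3,3.8,0,-21],
  [0,-0.3,4.2,0,-24],
  [0,-0.2,4.5,0,-27],
  [0,-0.1,4.9,0,-30],
  [0,0,5.2,0,-33],
  [0,0.1,5.6,0,-36],
  [0,0.2,5.9,0,-39],
  [0,0.3,6.2,0,-42],
])

```text
time_s: 16.9
tcp_pos: [477.6, -38.7, 251.9]
orientation: [-0.0, 0.994, -0.113, 0.0]
contact_force: [2.3, 2.2, -0.5]
finger_gap: 0.6
```

```bash
python3 look.py s3
python3 - <<'E'
from plan import *
R=rows([push(167+3*k,1,0) for k in range(1,21)]);apply(R[-1])
E
```

```text
16.9 [477.6 -38.7 251.9] [ 2.3  2.2 -0.5] [-0.33  0.26  1.5   0.    1.38 -0.1 ]
top hidden
side 230 px 282.3 234.5 P [468.2 -63.9 254.3] top 72 [470.5 -62.1 273.8] ang 172.1
[[0,-0.1,0.4,0.0,-3],[0,-0.2,0.7,0.0,-6],[0,-0.2,1.1,0.0,-9],[0,-0.3,1.4,0.0,-12],[0,-0.3,1.8,0.0,-15],[0,-0.3,2.1,0.0,-18],[0,-0.3,2.5,0.0,-21],[0,-0.2,2.9,0.0,-24],[0,-0.2,3.2,0.0,-27],[0,-0.1,3.6,0.0,-30],[0,0.0,3.9,0.0,-33],[0,0.1,4.2,0.0,-36],[0,0.2,4.6,0.0,-39],[0,0.3,4.9,0.0,-42],[0,0.5,5.2,0.0,-45],[0,0.7,5.5,0.0,-48],[0,0.9,5.8,0.0,-51],[0,1.1,6.1,0.0,-54],[0,1.3,6.4,0.0,-57],[0,1.5,6.7,0.0,-60]]
cmd [ 476.9 -107.5  251.7   46.9]
```

View pics/side_s3.png

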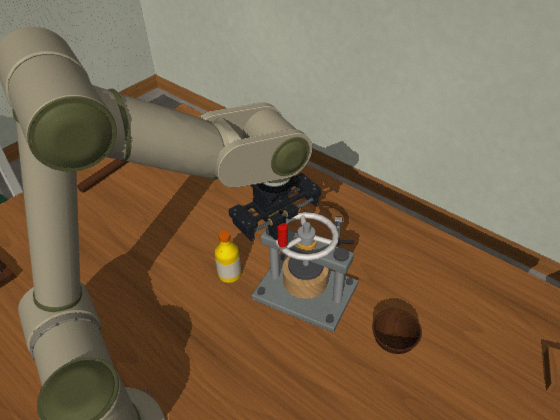

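The handle at (282,234) is being pushed by the fingers just behind it, and the bottle stands clear. I continue.

>>> jog_arm([
  [0,-0.1,0.4,0,-3],
  [0,-0.2,0.7,0,-6],
  [0,-0.2,1.1,0,-9],
  [0,-0.3,1.4,0,-12],
  [0,-0.3,1.8,0,-15],
  [0,-0.3,2.1,0,-18],
  [0,-0.3,2.5,0,-21],
  [0,-0.2,2.9,0,-24],
  [0,-0.2,3.2,0,-27],
  [0,-0.1,3.6,0,-30],
  [0,0,3.9,0,-33],
  [0,0.1,4.2,0,-36],
  [0,0.2,4.6,0,-39],
  [0,0.3,4.9,0,-42],
  [0,0.5,5.2,0,-45],
  [0,0.7,5.5,0,-48],
  [0,0.9,5.8,0,-51],
  [0,1.1,6.1,0,-54],
  [0,1.3,6.4,0,-57],
  [0,1.5,6.7,0,-60],
])

```text
time_s: 19.0
tcp_pos: [476.7, -107.1, 251.6]
orientation: [-0.001, 0.917, 0.398, -0.0]
contact_force: [-0.6, 3.6, -0.2]
finger_gap: 0.3
```

```bash
python3 look.py s4
python3 - <<'E'
from plan import *
R=rows([push(227+3*k,1,0) for k in range(1,21)]);apply(R[-1])
E
```

```text
19.0 [ 476.7 -107.1  251.6] [-0.6  3.6 -0.2] [-0.46  0.28  1.48  0.    1.38 -1.28]
top hidden
side hidden
[[0,0.0,0.4,0.0,-3],[0,-0.1,0.7,0.0,-6],[0,-0.2,1.1,0.0,-9],[0,-0.2,1.4,0.0,-12],[0,-0.2,1.8,0.0,-15],[0,-0.3,2.1,0.0,-18],[0,-0.2,2.5,0.0,-21],[0,-0.2,2.8,0.0,-24],[0,-0.1,3.2,0.0,-27],[0,-0.1,3.5,0.0,-30],[0,0.0,3.9,0.0,-33],[0,0.1,4.2,0.0,-36],[0,0.2,4.5,0.0,-39],[0,0.4,4.9,0.0,-42],[0,0.5,5.2,0.0,-45],[0,0.7,5.5,0.0,-48],[0,0.9,5.8,0.0,-51],[0,1.1,6.1,0.0,-54],[0,1.3,6.4,0.0,-57],[0,1.6,6.6,0.0,-60]]
cmd [ 536.  -140.9  251.7  106.9]
```

>>> jog_arm([
  [0,0,0.4,0,-3],
  [0,-0.1,0.7,0,-6],
  [0,-0.2,1.1,0,-9],
  [0,-0.2,1.4,0,-12],
  [0,-0.2,1.8,0,-15],
  [0,-0.3,2.1,0,-18],
  [0,-0.2,2.5,0,-21],
  [0,-0.2,2.8,0,-24],
  [0,-0.1,3.2,0,-27],
  [0,-0.1,3.5,0,-30],
  [0,0,3.9,0,-33],
  [0,0.1,4.2,0,-36],
  [0,0.2,4.5,0,-39],
  [0,0.4,4.9,0,-42],
  [0,0.5,5.2,0,-45],
  [0,0.7,5.5,0,-48],
  [0,0.9,5.8,0,-51],
  [0,1.1,6.1,0,-54],
  [0,1.3,6.4,0,-57],
  [0,1.6,6.6,0,-60],
])

```text
time_s: 21.1
tcp_pos: [535.7, -141.2, 251.6]
orientation: [-0.0, 0.596, 0.803, -0.001]
contact_force: [-3.2, -1.7, -1.0]
finger_gap: 0.8
```

```bash
python3 look.py s5
python3 - <<'E'
from plan import *
print(push(287,1,0))
R=rows([push(287+2*k,1,0) for k in range(1,8)]);apply(R[-1])
E
```

```text
21.1 [ 535.7 -141.2  251.6] [-3.2 -1.7 -1. ] [-0.47  0.39  1.3  -0.    1.45 -2.34]
top hidden
side 7 px 332.0 219.0 P [ 553.5 -129.1  275. ] top 7 [ 553.5 -129.1  275. ] ang -72.8
[np.float64(536.0780656877172), np.float64(-141.30724323205203), 252, 107]
[[0,-0.1,0.2,0.0,-2],[0,-0.2,0.5,0.0,-4],[0,-0.2,0.7,0.0,-6],[0,-0.3,0.9,0.0,-8],[0,-0.3,1.2,0.0,-10],[0,-0.3,1.4,0.0,-12],[0,-0.3,1.6,0.0,-14]]
cmd [ 552.2 -139.1  251.7  120.9]
```

View pics/side_s5.png

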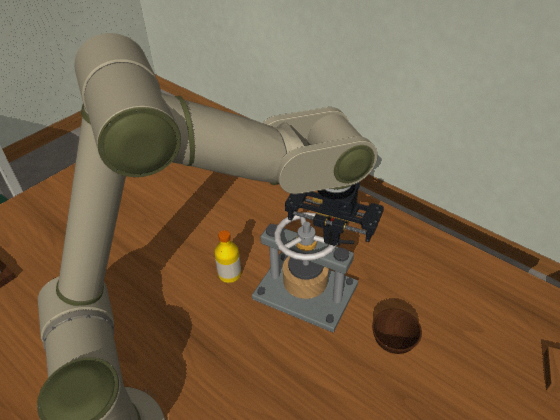

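The fingers at (335,233) are behind the handle and nearly round; everything else is in place. I push on to 4° short, then withdraw and look.

>>> jog_arm([
  [0,-0.1,0.2,0,-2],
  [0,-0.2,0.5,0,-4],
  [0,-0.2,0.7,0,-6],
  [0,-0.3,0.9,0,-8],
  [0,-0.3,1.2,0,-10],
  [0,-0.3,1.4,0,-12],
  [0,-0.3,1.6,0,-14],
  [0,-0.3,1.6,0,-14],
])

```text
time_s: 22.0
tcp_pos: [552.1, -139.3, 251.7]
orientation: [0.0, 0.494, 0.869, -0.0]
contact_force: [-0.9, -2.8, -0.4]
finger_gap: 0.8
```

Run:
```python
from plan import *
T=[push(301,1,g) for g in (3,8,14)]
e=T[-1];T+=[[e[0],e[1],z,121] for z in (285,325,350)]
# draw back toward robot/right, turn so side & top & wrist can see
T+=[[e[0]-22*k,e[1]-20*k,350,121-8*k] for k in range(1,13)]
R=rows(T);apply(R[-1])
```

```text
[[0,0.0,-0.3,0.0,0],[0,0.0,-0.8,0.0,0],[0,0.0,-1.4,0.0,0],[0,0.0,-1.4,-3.3,0],[0,0.0,-1.4,-7.3,0],[0,0.0,-1.4,-9.8,0],[0,-0.6,-4.3,-9.8,8],[0,-1.2,-7.2,-9.8,16],[0,-1.8,-10.1,-9.8,24],[0,-2.4,-13.0,-9.8,32],[0,-3.0,-16.0,-9.8,40],[0,-3.6,-18.9,-9.8,48],[0,-4.1,-21.8,-9.8,56],[0,-4.7,-24.7,-9.8,64],[0,-5.3,-27.6,-9.8,72],[0,-5.9,-30.5,-9.8,80],[0,-6.5,-33.4,-9.8,88],[0,-7.1,-36.4,-9.8,96]]
cmd [ 276.3 -387.   349.7   24.9]
```

Run:
```python
from plan import *
sv([552.2,-139.1,251.7,120.9])
T=[push(301,1,g) for g in (3,8,14)]
e=T[-1];T+=[[e[0],e[1],z,121] for z in (285,325,350)]
T+=[[e[0]+(300-e[0])*k/12,e[1]+(350-e[1])*k/12,350,121-6*k] for k in range(1,13)]+[[300,350,350,49]]
R=rows(T);apply(R[-1])
```

```text
[[0,0.0,-0.3,0.0,0],[0,0.0,-0.8,0.0,0],[0,0.0,-1.4,0.0,0],[0,0.0,-1.4,-3.3,0],[0,0.0,-1.4,-7.3,0],[0,0.0,-1.4,-9.8,0],[0,4.5,-1.0,-9.8,6],[0,9.1,-0.6,-9.8,12],[0,13.7,-0.2,-9.8,18],[0,18.3,0.2,-9.8,24],[0,22.9,0.6,-9.8,30],[0,27.4,1.0,-9.8,36],[0,32.0,1.5,-9.8,42],[0,36.6,1.9,-9.8,48],[0,41.2,2.3,-9.8,54],[0,45.8,2.7,-9.8,60],[0,50.3,3.1,-9.8,66],[0,54.9,3.5,-9.8,72],[0,54.9,3.5,-9.8,72]]
cmd [300.3 350.  349.7  48.9]
```

>>> jog_arm([
  [0,0,-0.3,0,0],
  [0,0,-0.8,0,0],
  [0,0,-1.4,0,0],
  [0,0,-1.4,-3.3,0],
  [0,0,-1.4,-7.3,0],
  [0,0,-1.4,-9.8,0],
  [0,4.5,-1.0,-9.8,6],
  [0,9.1,-0.6,-9.8,12],
  [0,13.7,-0.2,-9.8,18],
  [0,18.3,0.2,-9.8,24],
  [0,22.9,0.6,-9.8,30],
  [0,27.4,1.0,-9.8,36],
  [0,32.0,1.5,-9.8,42],
  [0,36.6,1.9,-9.8,48],
  [0,41.2,2.3,-9.8,54],
  [0,45.8,2.7,-9.8,60],
  [0,50.3,3.1,-9.8,66],
  [0,54.9,3.5,-9.8,72],
  [0,54.9,3.5,-9.8,72],
])

```text
time_s: 23.9
tcp_pos: [297.6, 352.9, 349.7]
orientation: [-0.001, 0.91, 0.415, -0.0]
contact_force: [0.5, -0.6, 0.2]
finger_gap: 0.6
```

```bash
python3 look.py s6
python3 - <<'E'
from h import *
# reference from start pictures, and expected pixel change per degree
for n,ref in (('top',(378.875,209.717)),('side',(336.359,222.624))):
    C=cal(n)
    def pp(a,z=247):
        a=np.radians(a);return np.array(proj(C,[536.2+65*np.cos(a),-73.3+65*np.sin(a),z]))[::-1]
    print(n,'ref',ref,'d px/deg',(pp(-54.5)-pp(-55.5)).round(2))
E
```

```text
23.9 [297.6 352.9 349.7] [ 0.5 -0.6  0.2] [ 0.61  0.17  1.34  0.    1.63 -0.24]
top 146 px 379.9 211.7 P [ 566.7 -126.5  263.8] top 94 [ 568.8 -128.4  273.8] ang -60.2
side 228 px 336.2 224.3 P [ 564.  -133.8  253.9] top 72 [ 566.7 -132.   274.1] ang -65.3
top ref (378.875, 209.717) d px/deg [-0.34 -0.46]
side ref (336.359, 222.624) d px/deg [ 0.01 -0.37]
```

View pics/top_s6.png

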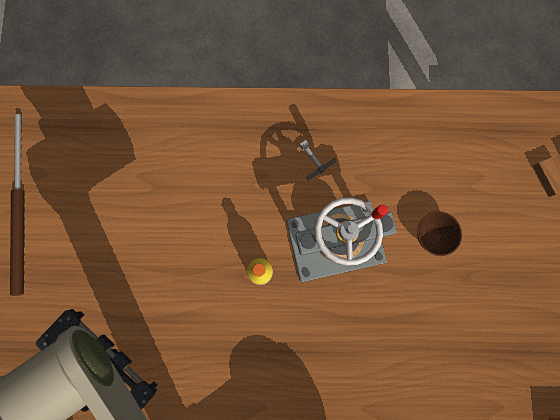

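The handle sits at (380,211.7). Comparing pixels with the start pictures, it is 3.9° short in the top view and 4.6° short in the side view, as planned. I go back for a 4.2° nudge.

Run:
```python
from plan import *
e=push(301,1,14);c=ld()
T=[[c[0]+(e[0]-c[0])*k/12,c[1]+(e[1]-c[1])*k/12,350,49+6*k] for k in range(1,13)]+[[e[0],e[1],350,121]]*2
T+=[[e[0],e[1],z,121] for z in (320,290,265,252,252)]
R=rows(T);apply(R[-1]);b=ld()
T=[push(301,1,g) for g in (11,8,5,3,1,0)]+[push(p,1,0) for p in (302,303,304,305,305.2,305.2)]
T+=[push(305.2,1,g) for g in (3,8,14)];e=T[-1]
T+=[[e[0],e[1],z,125.2] for z in (285,325,350,350)]
R=rows(T,dec=2);apply(R[-1])
```

```text
[[0,-1.8,4.2,0.0,-6],[0,-3.6,8.5,0.0,-12],[0,-5.4,12.7,0.0,-18],[0,-7.2,16.9,0.0,-24],[0,-9.0,21.1,0.0,-30],[0,-10.8,25.4,0.0,-36],[0,-12.6,29.6,0.0,-42],[0,-14.4,33.8,0.0,-48],[0,-16.2,38.1,0.0,-54],[0,-18.0,42.3,0.0,-60],[0,-19.8,46.5,0.0,-66],[0,-21.6,50.7,0.0,-72],[0,-21.6,50.7,0.0,-72],[0,-21.6,50.7,0.0,-72],[0,-21.6,50.7,3.0,-72],[0,-21.6,50.7,6.0,-72],[0,-21.6,50.7,8.5,-72],[0,-21.6,50.7,9.8,-72],[0,-21.6,50.7,9.8,-72]]
cmd [ 540.4 -146.1  251.7  120.9]
[[0,-0.04,0.29,-0.03,0],[0,-0.04,0.59,-0.03,0],[0,-0.04,0.89,-0.03,0],[0,-0.04,1.09,-0.03,0],[0,-0.04,1.29,-0.03,0],[0,-0.04,1.39,-0.03,0],[0,-0.08,1.51,-0.03,-1],[0,-0.11,1.62,-0.03,-2],[0,-0.14,1.74,-0.03,-3],[0,-0.17,1.85,-0.03,-4],[0,-0.17,1.87,-0.03,-4],[0,-0.17,1.87,-0.03,-4],[0,-0.19,1.58,-0.03,-4],[0,-0.23,1.08,-0.03,-4],[0,-0.28,0.48,-0.03,-4],[0,-0.28,0.48,-3.33,-4],[0,-0.28,0.48,-7.33,-4],[0,-0.28,0.48,-9.83,-4],[0,-0.28,0.48,-9.83,-4]]
cmd [ 545.9 -146.   350.   124.9]
```

>>> jog_arm([
  [0,-1.8,4.2,0,-6],
  [0,-3.6,8.5,0,-12],
  [0,-5.4,12.7,0,-18],
  [0,-7.2,16.9,0,-24],
  [0,-9.0,21.1,0,-30],
  [0,-10.8,25.4,0,-36],
  [0,-12.6,29.6,0,-42],
  [0,-14.4,33.8,0,-48],
  [0,-16.2,38.1,0,-54],
  [0,-18.0,42.3,0,-60],
  [0,-19.8,46.5,0,-66],
  [0,-21.6,50.7,0,-72],
  [0,-21.6,50.7,0,-72],
  [0,-21.6,50.7,0,-72],
  [0,-21.6,50.7,3.0,-72],
  [0,-21.6,50.7,6.0,-72],
  [0,-21.6,50.7,8.5,-72],
  [0,-21.6,50.7,9.8,-72],
  [0,-21.6,50.7,9.8,-72],
])

```text
time_s: 25.9
tcp_pos: [539.0, -145.4, 250.8]
orientation: [-0.001, 0.493, 0.87, -0.0]
contact_force: [-0.4, -0.3, 1.2]
finger_gap: 0.3
```

>>> jog_arm([
  [0,0,0.3,0,0],
  [0,0,0.6,0,0],
  [0,0,0.9,0,0],
  [0,0,1.1,0,0],
  [0,0,1.3,0,0],
  [0,0,1.4,0,0],
  [0,-0.1,1.5,0,-1],
  [0,-0.1,1.6,0,-2],
  [0,-0.1,1.75,0,-3],
  [0,-0.2,1.85,0,-4],
  [0,-0.2,1.85,0,-4],
  [0,-0.2,1.85,0,-4],
])

```text
time_s: 27.1
tcp_pos: [557.3, -138.2, 251.7]
orientation: [-0.0, 0.463, 0.887, 0.0]
contact_force: [-1.2, -0.3, -0.1]
finger_gap: 0.5
```

Run:
```python
from plan import *
sv([557.3,-138,251.7,124.9])
T=[push(305,1,g) for g in (3,8,14)]
e=T[-1];T+=[[e[0],e[1],z,125] for z in (285,325,350)]
T+=[[e[0]+(300-e[0])*k/12,e[1]+(350-e[1])*k/12,350,125-6*k] for k in range(1,13)]+[[300,350,350,53]]*2
R=rows(T);apply(R[-1])
```

```text
[[0,0.0,-0.3,0.0,0],[0,0.0,-0.8,0.0,0],[0,0.0,-1.4,0.0,0],[0,0.0,-1.4,-3.3,0],[0,0.0,-1.4,-7.3,0],[0,0.0,-1.4,-9.8,0],[0,4.6,-0.7,-9.8,6],[0,9.1,0.0,-9.8,12],[0,13.7,0.6,-9.8,18],[0,18.3,1.3,-9.8,24],[0,22.8,2.0,-9.8,30],[0,27.4,2.7,-9.8,36],[0,31.9,3.4,-9.8,42],[0,36.5,4.1,-9.8,48],[0,41.1,4.8,-9.8,54],[0,45.6,5.4,-9.8,60],[0,50.2,6.1,-9.8,66],[0,54.7,6.8,-9.8,72],[0,54.7,6.8,-9.8,72],[0,54.7,6.8,-9.8,72]]
cmd [300.1 349.5 349.7  52.9]
```

>>> jog_arm([
  [0,0,-0.3,0,0],
  [0,0,-0.8,0,0],
  [0,0,-1.4,0,0],
  [0,0,-1.4,-3.3,0],
  [0,0,-1.4,-7.3,0],
  [0,0,-1.4,-9.8,0],
  [0,4.6,-0.7,-9.8,6],
  [0,9.1,0,-9.8,12],
  [0,13.7,0.6,-9.8,18],
  [0,18.3,1.3,-9.8,24],
  [0,22.8,2.0,-9.8,30],
  [0,27.4,2.7,-9.8,36],
  [0,31.9,3.4,-9.8,42],
  [0,36.5,4.1,-9.8,48],
  [0,41.1,4.8,-9.8,54],
  [0,45.6,5.4,-9.8,60],
  [0,50.2,6.1,-9.8,66],
  [0,54.7,6.8,-9.8,72],
  [0,54.7,6.8,-9.8,72],
  [0,54.7,6.8,-9.8,72],
])

```text
time_s: 29.1
tcp_pos: [299.6, 349.3, 349.7]
orientation: [0.0, 0.895, 0.447, -0.0]
contact_force: [0.5, -0.6, -0.6]
finger_gap: 0.0
```

```bash
python3 look.py s7
python3 - <<'E'
import cv2,numpy as np
for n in('top','side'):
    a=cv2.imread(f'pics/{n}0.png').astype(int);b=cv2.imread(f'pics/{n}_s7.png').astype(int)
    m=np.abs(a-b).max(2)>50
    w=m[120:300,220:480] if n=='top' else m[180:380,200:440]
    ys,xs=np.nonzero(w);print(n,w.sum(),np.c_[xs,ys][:30].tolist())
E
```

```text
29.1 [299.6 349.3 349.7] [ 0.5 -0.6 -0.6] [ 0.6   0.17  1.35 -0.    1.63 -0.32]
top 149 px 378.5 209.6 P [ 570.9 -123.8  263.6] top 94 [ 572.9 -125.7  273.6] ang -55.5
side 225 px 336.3 222.6 P [ 568.  -131.2  254.2] top 75 [ 570.4 -129.4  273.6] ang -61.2
top 58 [[60, 11], [56, 12], [57, 12], [58, 12], [59, 12], [60, 12], [61, 12], [43, 13], [56, 13], [57, 13], [56, 14], [96, 57], [75, 62], [75, 63], [74, 64], [74, 65], [73, 66], [74, 66], [73, 67], [73, 68], [157, 83], [165, 85], [150, 91], [164, 92], [161, 94], [162, 94], [126, 95], [127, 95], [128, 96], [158, 96]]
side 39 [[104, 42], [105, 42], [106, 42], [107, 42], [108, 42], [103, 43], [109, 43], [85, 72], [88, 88], [89, 91], [90, 92], [91, 94], [92, 95], [93, 95], [118, 95], [119, 95], [93, 96], [94, 96], [95, 97], [96, 97], [116, 97], [97, 98], [98, 98], [99, 98], [113, 98], [114, 98], [99, 99], [100, 99], [101, 99], [102, 99]]
```

View pics/side_s7.png

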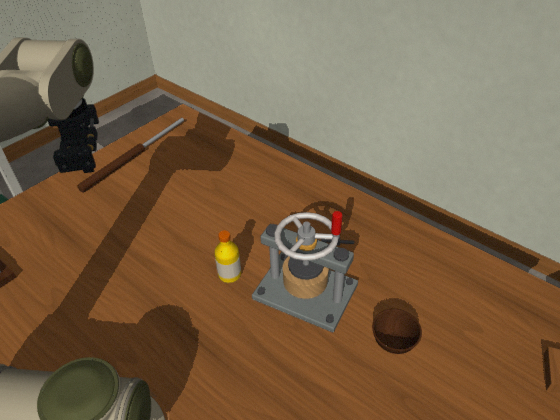

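The handle is back at (336.3,222.6) in the side view and (378.5,209.6) in the top view, within 0.4 px of the start, which is under 1°. The bystanders and the blank are unchanged, and the hand is far clear.

```bash
python3 -c "
from cell import ctrl
print(ctrl.close_job())"
```

```text
the job is handed in; nothing more can be done
None
```

I turned the hand wheel one full turn anticlockwise and handed the job in at about 29 s of the 64 s limit. The closed fingers' outer side pushed the handle, with the gripper kept shut throughout and never around it. It took two strokes, one re-seat in the air between them, and a final 4° nudge.

- **Handle position:** In the last top and side pictures the handle is within 0.4 px of where it started, which is under 1° off.
- **Bench:** Only small differences from the start pictures showed around the press, in the wheel, shadows and edges. I saw no movement of the blank, bottle, bowl or key.
- **Forces:** The readings between moves were about 4 N at most, and near zero at the end with the hand clear.
- **Disagreement:** The handle angle from the side camera's depth reads about 6° lower than the top camera's. That offset was already there at the start, so I compared each view with its own first picture.

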